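# Finish the sample kit on its layout card

## Task

Finish the sample kit on the wooden tray so that it matches the outlines drawn on its card: stand the small brown bottle upright in the small circle and stand the timer upright in the rectangle, its long side along the rectangle's long side (either way round). Set both down gently instead of dropping them, and leave the low jar where it already stands in the big circle.

Things in the scene. Friction and masses are not known exactly. Their poses are not given: they have to be found in the camera images.
- bottle_center (a point): Centre, half-way up, of the small brown glass bottle with a white screw cap: round, 42 mm in diameter up to 76 mm height, cap 32 mm in diameter above that, 85 mm high in all, about 80 g. It starts standing upright on the bench, so this point is 42.5 mm above its underside; z is its upright axis. A much bigger white bottle and some jars stand about as well; they are no part of this task.
- timer_center (a point): Centre of the white timer, a small upright box 22 mm thick along its own x, 62 mm wide along its own y and 66 mm high along its own z, about 90 g. It starts standing on the bench on its 22 x 62 mm foot; this point is 33 mm above its underside. The buttons stand 1 to 2 mm proud of the front (-x).
- bottle_spot (a point): Centre of the small drawn circle (52 mm in diameter) on the left part of the tray's card, at the height of the card's surface (7 mm above the bench). Axes as the tray's. It lies 88 mm along the tray's +y from the middle of the tray.
- timer_spot (a point): Centre of the drawn rectangle on the right part of the tray's card, at the height of the card's surface (7 mm above the bench). The rectangle is 34 mm along the tray's x and 72 mm along the tray's y; axes as the tray's. It lies 88 mm along the tray's -y from the middle.
- jar_center (a point): Centre, half-way up, of the low jar with a yellow lid, 63 mm in diameter and 50 mm high, that already stands in the big drawn circle at the middle of the tray, between the two other outlines. It is loose and must stay there.
- tray: The flat wooden tray, fixed to the bench: 160 mm along its x, 280 mm along its y, origin under its middle on the bench top, z up. A white card with three outlines in a row along y covers it, 7 mm above the bench; a lip all round is 8 mm thick and 16 mm high above the bench. x points away from the robot, turned by up to 17 degrees.
Not all that is in view belongs to the job. Leave any red look-alike of the part that bears timer_center alone.

How it is judged:
At the end, for the whole second after the job is handed in: Bottle and timer stand upright (within 7 degrees) and at rest on the card, each centre within 15 mm of its outline's (bottle: small circle; timer: rectangle), the timer's long side within 12 degrees of the rectangle's; the low jar is within 15 mm of where it stood (horizontal distance between bottle_center and bottle_spot below 0.015 m and z of bottle_center in the frame of bottle_spot between 0.036 and 0.048 m and angle between each of bottle_center, timer_center's own z axis and vertical below 0.12 rad and linear speed of each of bottle, timer below 0.03 m/s and horizontal distance between timer_center and timer_spot below 0.015 m and z of timer_center in the frame of timer_spot between 0.027 and 0.039 m and angle between the y axis of timer_center and the y axis of timer_spot, either way round below 0.21 rad and distance of jar_center from where it was at the start of the episode below 0.015 m); the robot touches nothing.
It fails at once if the bottle is dropped (falls free faster than 0.6 m/s, a drop of about 2 cm) (contact force between bottle and the fingers below 0.01 N and linear speed of bottle above 0.6 m/s).
It fails at once if the timer is dropped (falls free faster than 0.6 m/s, a drop of about 2 cm) (contact force between timer and the fingers below 0.01 N and linear speed of timer above 0.6 m/s).
It fails at once if the low jar is knocked over or lifted away (distance of jar_center from where it was at the start of the episode above 0.03 m).
It also fails if it takes over 56 s, if anything falls off the work surface, if the arm or the gripper's body presses on something with over 40 N, if the wrist force passes 120 N, or if a joint passes its speed limit or range.

## Robot

A 7-joint arm with a two-finger parallel gripper is mounted at the origin on a cart in front of the work surface, level with it; the furniture and walls round the work are solid. World frame = base frame: x ahead of the robot, y to its left, z up, the work surface at z = 0. Lengths are in m, angles in rad, forces in N, time in s.
With the tool pointing down it reaches from about 0.425 to 0.95 m from the base axis. Payload 4.7 kg.
Tool frame: the origin (TCP) lies on the front face of the gripper's body, between the roots of the fingers; the fingertips stand 70 mm ahead of it and the grasp point (between the pads) lies 51 mm ahead of it (tcp_to_grasp is the distance from the TCP to the grasp point, in m); z points along the fingers, y is the line along which they close (so a half turn about z gives the same grasp; the last joint's range is limited). The gripper opens to 87 mm and grips with 3 to 60 N. Pads are 19 mm wide; open, the fingers measure 117 mm over their backs; the gripper's body (75 mm by 190 mm) begins 51 mm behind the grasp point.
Start: joints at [-1.139, 0.469, -0.049, 1.532, 0.024, 1.141, -0.082], TCP at [0.3, 0.605, 0.292] pointing down, gripper open.
Joint ranges: [-2.59, 2.59], [-0.33, 1.99], [-1.39, 1.29], [0.1, 2.45], [-1.04, 4.18], [0.21, 1.99], [-2.66, 2.66]. Speed limits (rad/s): [2.57, 2.57, 3.14, 3.14, 3.14, 3.14, 3.14].

## Interface

Orientations are given as [roll, pitch, yaw] about the fixed x, y, z axes, in that order (R = Rz(yaw) Ry(pitch) Rx(roll)).
In Python, from workcell import * gives the robot as it stands. Calls block until the motion is done:
- move_ptp(position, orientation): joint-space move of the TCP to a pose.
- movel(position, rotation=None, v=0.15, stop_force=None): straight line of the TCP; rotation=None keeps the orientation; v is the mean speed in m/s. With stop_force (N) it stops when the force on the tool has changed by that much, and returns True; else False.
- move_joints(angles): joint-space move.
- gripper_to(opening): opening from 0.0 (shut) to 1.0 (fully open); the grip force is fixed at half the most; returns when the fingers have stopped.
- pause(seconds).
- inverse_kinematics(position, orientation): joint angles nearest the present ones, or None.
- state(): the state.
- camera(name): name is "scene" or "top" or "wrist"; returns the picture (400x640x3 uint8, blue, green, red); there is no depth.
- camera_params(name): a dict with "mtx" (3x3 intrinsics, pixels), "k1" (the pictures are not rectified: a ray, as slopes to the right and down, at radius r is drawn at 1 + k1 r^2 times it, then the intrinsics apply), "extrinsics" (4x4, takes a point from camera to world coordinates); the wrist camera has in their place "tool_from_camera" (4x4, takes a point from camera to tool coordinates, whose origin is the TCP and whose axes are the flange's). Camera axes: x right, y down, z forward; pixel columns grow to the right and rows downward; lengths in m; the calibration is good to about 2 mm. A picture is of the moment at which its call begins: read the wrist's pose just before it. camera_params takes no time and is no camera call.
A pose or a line that the arm cannot do raises PlanningError and nothing moves.
- sign_off(): hands the job in; it is judged then, once.
The state is a dict: "time_s": time; "qpos": joint angles; "dq": joint speeds; "effort": joint torques, N m; "position": TCP position; "orientation": TCP orientation; "contact_force": force on the tool from outside, world axes, zero at the start; "moment": the same for the moment, N m; "grip_width": opening from 0.0 (shut) to 1.0 (fully open); "gripper_force": force on a finger pad.
Only numpy, scipy, OpenCV 4.12 (cv2) and the standard library are available. Lean on these libraries where they do the work, as an engineer would, in place of code of your own. Each camera call takes 0.05 s, during which the arm holds its last target. There are 200 camera calls.

## Working session

There is one attempt and no reset: what is moved stays moved. The work goes in short steps, each a Python script; the robot and the scene stay as the last script left them, time stands still between calls to the robot, and variables do not carry over. Pictures are saved under pics/ and viewed, at most 10 in all, crops included, and the job is handed in when it is done.

```bash
mkdir -p pics; ls
python3 - <<'E'
from workcell import *
import cv2
for n in("scene","top"):
    cv2.imwrite(f"pics/{n}0.png",camera(n)); p=camera_params(n); print(n,p)
print(camera_params("wrist")); s=state(); print(s["time_s"],s["position"],s["orientation"])
E
```

```text
pics
scene {'mtx': array([[376.49002006,   0.        , 319.42551976],
       [  0.        , 376.49002006, 191.32771948],
       [  0.        ,   0.        ,   1.        ]]), 'k1': -0.06507987565913748, 'extrinsics': array([[ 0.90552975, -0.22585786,  0.3591714 ,  0.17364301],
       [-0.42361248, -0.52884317,  0.73544365, -0.67222604],
       [ 0.02383961, -0.8181156 , -0.57455943,  0.58757513],
       [ 0.        ,  0.        ,  0.        ,  1.        ]])}
top {'mtx': array([[512.66161839,   0.        , 318.7866909 ],
       [  0.        , 512.66161839, 194.30910603],
       [  0.        ,   0.        ,   1.        ]]), 'k1': 0.0261148471947352, 'extrinsics': array([[ 0.01276878, -0.98123424,  0.19239626,  0.24593157],
       [-0.9996974 , -0.01657324, -0.01817768,  0.02378614],
       [ 0.02102519, -0.19210594, -0.98114894,  1.52734014],
       [ 0.        ,  0.        ,  0.        ,  1.        ]])}
{'mtx': array([[349.13574721,   0.        , 320.91309101],
       [  0.        , 349.13574721, 195.67700451],
       [  0.        ,   0.        ,   1.        ]]), 'k1': 0.003605469181525029, 'tool_from_camera': array([[-5.31401396e-04, -9.51953329e-01, -3.06242677e-01,
         8.53608327e-02],
       [ 9.99999729e-01, -6.61718204e-04,  3.21717392e-04,
        -1.75256716e-04],
       [-5.08906297e-04, -3.06242423e-01,  9.51953423e-01,
        -9.21216776e-02],
       [ 0.00000000e+00,  0.00000000e+00,  0.00000000e+00,
         1.00000000e+00]])}
0.1 [0.29995077 0.60423789 0.29129676] [-3.13986212e+00  9.64817338e-05  2.68088828e+00]
```

View pics/scene0.png

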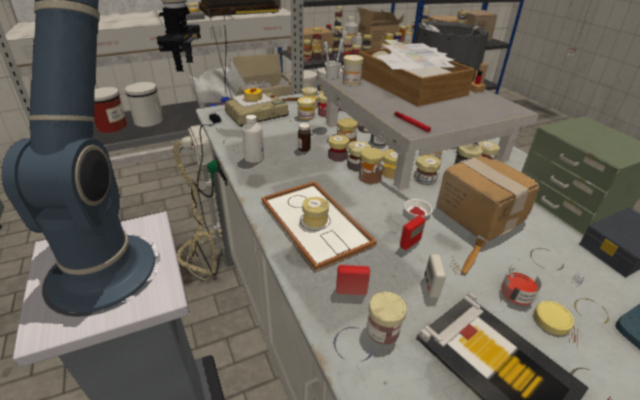

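View pics/top0.png

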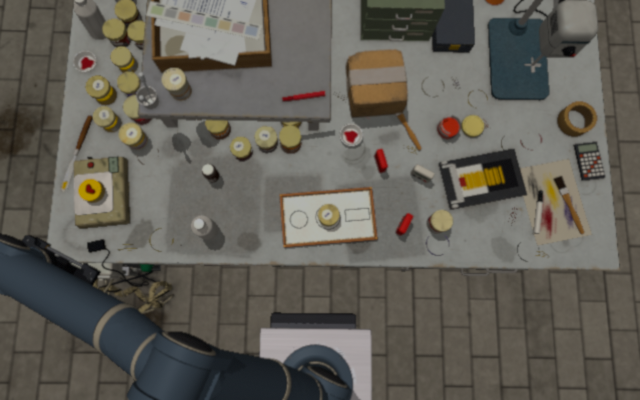

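The scene view shows the bottle at (304,137), the white timer at (434,276), and the tray with its jar at (316,213). In the top view these are at (209,171), (423,174) and (328,217). Red look-alikes and a raised shelf are nearby.

```bash
cat > h.py <<'E'
from workcell import *
import cv2, numpy as np
from scipy.spatial.transform import Rotation as R
def T_cam(n):
    p=camera_params(n)
    if n!="wrist": return p["extrinsics"]
    s=state(); T=np.eye(4); T[:3,:3]=R.from_euler("xyz",s["orientation"]).as_matrix(); T[:3,3]=s["position"]
    return T@p["tool_from_camera"]
def px2w(n,uv,z,T=None):
    """pixels -> world points on plane z"""
    p=camera_params(n); T=T_cam(n) if T is None else T
    uv=np.asarray(uv,float).reshape(-1,2); K=p["mtx"]
    d=(uv-K[:2,2])/[K[0,0],K[1,1]]; s=d.copy()
    for _ in range(10): s=d/(1+p["k1"]*(s**2).sum(1,keepdims=True))
    r=np.c_[s,np.ones(len(s))]@T[:3,:3].T; c=T[:3,3]
    return c+r*((z-c[2])/r[:,2])[:,None]
E
python3 - <<'E'
from h import *
np.set_printoptions(precision=4,suppress=True)
im=cv2.imread("pics/top0.png"); hsv=cv2.cvtColor(im,cv2.COLOR_BGR2HSV)
print("bottle cap",px2w("top",[209,170],.085), "scene",px2w("scene",[304,125],.085))
print("timer",px2w("top",[423,172],.066),"scene",px2w("scene",[435,260],.066))
print("shelf edge",px2w("top",[[140,115],[330,118]],.2))
print("white bottle",px2w("top",[200,224],.17))
# card: bright low-saturation blob around tray
m=((hsv[...,2]>185)&(hsv[...,1]<60)).astype(np.uint8); mm=np.zeros_like(m); mm[180:250,275:385]=m[180:250,275:385]
c=max(cv2.findContours(cv2.morphologyEx(mm,cv2.MORPH_CLOSE,np.ones((5,5))),cv2.RETR_EXTERNAL,cv2.CHAIN_APPROX_NONE)[0],key=cv2.contourArea)
w=px2w("top",c.reshape(-1,2),.007)
r=cv2.minAreaRect(w[:,:2].astype(np.float32)); print("card",r, cv2.boxPoints(r))
a=cv2.resize(im[150:250,170:270],None,fx=4,fy=4,interpolation=2);b=cv2.resize(im[150:250,380:480],None,fx=4,fy=4,interpolation=2)
cv2.imwrite("pics/crop1.png",np.hstack([a,b]))
E
```

```text
bottle cap [[0.5947 0.3139 0.085 ]] scene [[0.5955 0.3143 0.085 ]]
timer [[ 0.6045 -0.3088  0.066 ]] scene [[ 0.6082 -0.3037  0.066 ]]
shelf edge [[ 0.7155  0.483   0.2   ]
 [ 0.718  -0.0286  0.2   ]]
white bottle [[0.4266 0.3126 0.17  ]]Traceback (most recent call last):
  File "<stdin>", line 10, in <module>
ValueError: max() iterable argument is empty
```

Run:
```python
from h import *
np.set_printoptions(precision=4,suppress=True)
im=cv2.imread("pics/top0.png"); hsv=cv2.cvtColor(im,cv2.COLOR_BGR2HSV)
print(hsv[195,300],hsv[210,285],hsv[165,423],hsv[174,423],hsv[180,400])
L=im[195,300].astype(int); m=(np.abs(im.astype(int)-L).max(2)<35).astype(np.uint8); mm=np.zeros_like(m); mm[180:250,275:385]=m[180:250,275:385]
c=max(cv2.findContours(cv2.morphologyEx(mm,cv2.MORPH_CLOSE,np.ones((3,3))),cv2.RETR_EXTERNAL,cv2.CHAIN_APPROX_NONE)[0],key=cv2.contourArea)
w=px2w("top",c.reshape(-1,2),.007)
r=cv2.minAreaRect(w[:,:2].astype(np.float32)); print("card",r, cv2.boxPoints(r))
print("jars",px2w("top",[[216,128],[240,148],[328,215]],.05))
a=cv2.resize(im[150:250,170:270],None,fx=4,fy=4,interpolation=2);b=cv2.resize(im[140:200,380:480],None,fx=4,fy=4,interpolation=2)
cv2.imwrite("pics/crop1.png",np.hstack([a[:240],b]))
for y in(.3,): pass
for p,yaw in(([.595,.314,.101],2.68),([.595,.314,.25],2.68),([.56,-.25,.3],2.68),([.56,-.25,.3],3.14)):
    print(inverse_kinematics(p,[np.pi,0,yaw]))
```

```text
[ 16  88 116] [ 30  18 169] [ 30  12 127] [ 22  33 115] [ 30  14 111]
card ((0.4841049313545227, -0.03855705261230469), (0.20973511040210724, 0.3315299451351166), 0.9920597076416016) [[ 0.3764  0.1254]
 [ 0.3821 -0.2061]
 [ 0.5918 -0.2025]
 [ 0.5861  0.129 ]]
jars [[ 0.7328  0.3069  0.05  ]
 [ 0.6722  0.2328  0.05  ]
 [ 0.4746 -0.0312  0.05  ]]
[-0.5658  0.6612  0.0254  1.6929 -0.022   0.7878  0.579 ]
[-0.5793  0.498   0.0446  1.5882 -0.0245  1.056   0.5811]
[-0.2194  0.441   0.7905  1.7127 -0.3418  1.1316  1.7802]
[-0.1477  0.415   0.681   1.709  -0.286   1.1192  2.1872]
```

View pics/crop1.png

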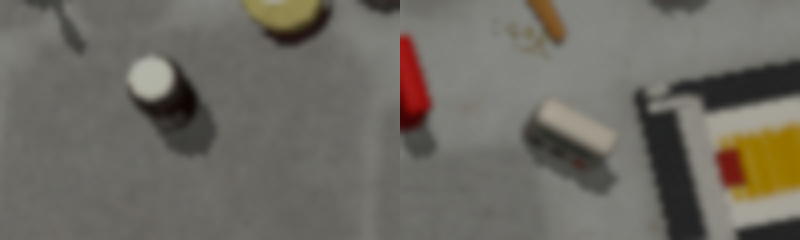

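The bottle cap is at top pixel (208,169.5) and the timer top at (424,172), with its long axis tilted about 25° in the image. The bottle agrees to 1 mm across two views. Next I'll take an empty-handed look at the tray.

Run:
```python
from h import *
move_ptp([.42,-.03,.36],[np.pi,0,np.pi])
T=T_cam("wrist"); np.save("T1.npy",T); cv2.imwrite("pics/w1.png",camera("wrist")); s=state();print(s["time_s"],s["position"])
```

```text
2.4667 [ 0.42031235 -0.02925415  0.35995767]
```

View pics/w1.png

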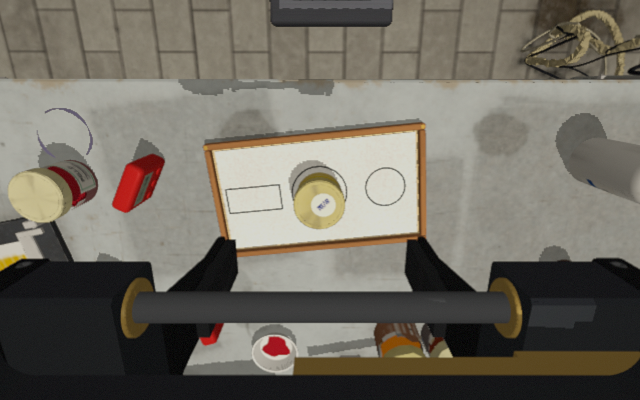

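The wrist view shows the card clearly: the rectangle is at about (254,199), the small circle at (385,187) and the jar between them.

Run:
```python
from h import *
np.set_printoptions(precision=4,suppress=True)
im=cv2.imread("pics/w1.png"); T=np.load("T1.npy"); g=cv2.cvtColor(im,cv2.COLOR_BGR2GRAY)
bw=cv2.adaptiveThreshold(g,255,0,cv2.THRESH_BINARY_INV,15,12)
P={}
for n,(x0,y0,x1,y1) in dict(bottle=(355,160,415,213),timer=(219,178,289,222)).items():
    v,u=np.nonzero(bw[y0:y1,x0:x1]); w=px2w("wrist",np.c_[u+x0,v+y0],.007,T)[:,:2].astype(np.float32)
    r=cv2.minAreaRect(w); P[n]=np.array(r[0]); print(n,r,len(w))
d=P["bottle"]-P["timer"]; print("dist",np.linalg.norm(d),"(0.176) yaw",np.arctan2(-d[0],d[1]),"mid",(P["bottle"]+P["timer"])/2)
tp=camera_params("top")
print("top-check", px2w("top",[[299,219],[357,214]],.007))
print(px2w("top",[[208,169.5]],.085),px2w("top",[[424,171.8]],.066), px2w("top",[[380+145/4,140+102/4],[380+215/4,140+147/4]],.066))
```

```text
bottle ((0.4651876389980316, 0.0562887117266655), (0.05303551256656647, 0.053250644356012344), 2.268305778503418) 266
timer ((0.48797497153282166, -0.12446655333042145), (0.046145230531692505, 0.08717117458581924), 5.8373308181762695) 403
dist 0.18218597193502264 (0.176) yaw 0.12540575959648548 mid [ 0.4766 -0.0341]
top-check [[ 0.4678  0.0539  0.007 ]
 [ 0.4857 -0.12    0.007 ]]
[[0.5961 0.3168 0.085 ]] [[ 0.6051 -0.3118  0.066 ]] [[ 0.6238 -0.2894  0.066 ]
 [ 0.5907 -0.3401  0.066 ]]
```

Run:
```python
from h import *
np.set_printoptions(precision=4,suppress=True)
T=np.load("T1.npy")
c=px2w("wrist",[[226,190],[279,185],[282,209],[229,213]],.007,T)[:,:2]
b=np.array([.4652,.0563]); t=c.mean(0)
print("rect",t,"sides",np.linalg.norm(c[1]-c[0]),np.linalg.norm(c[2]-c[1])); d=b-t
print("dist",np.linalg.norm(d),"yaw",np.arctan2(-d[0],d[1]))
rot=[np.pi,0,2.68]
move_ptp([.595,.315,.28],rot)
print("hit",movel([.595,.315,.101],v=.12,stop_force=15))
gripper_to(.3); s=state(); print(s["grip_width"]*87,s["gripper_force"],s["position"])
movel([.595,.315,.28],v=.15); s=state(); print(s["time_s"],s["grip_width"]*87,s["gripper_force"])
T=T_cam("wrist"); np.save("T2.npy",T); cv2.imwrite("pics/w2.png",camera("wrist"))
```

```text
rect [ 0.4836 -0.1188] sides 0.07115915300921624 0.033972172234192265
dist 0.17609825273413945 yaw 0.10450840605932665
hit False
40.754071129229345 29.999931585552986 [0.5951 0.3151 0.101 ]
7.75 40.53870661679205 29.999887460289756
```

View pics/w2.png

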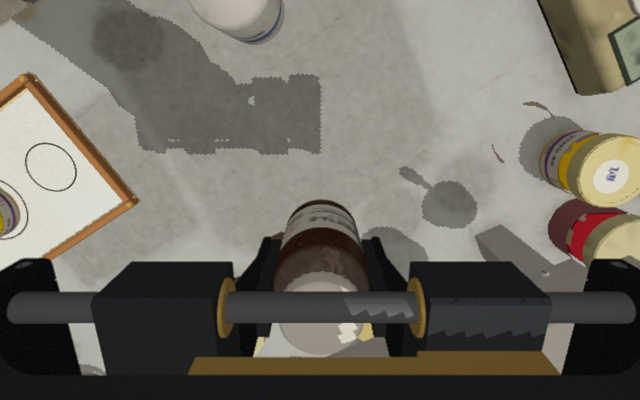

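The wrist view shows the bottle held upright between the pads, and the measured rectangle sides (71 x 34 mm) and spot spacing (176 mm) match the given sizes. Next I'll place it.

Run:
```python
from h import *
np.set_printoptions(precision=4,suppress=True)
b=[.466,.0555]
movel([*b,.24],v=.2)
movel([*b,.118],v=.12); pause(.2)
print("touch",movel([*b,.104],v=.02,stop_force=4)); s=state(); z=s["position"][2]; print(s["position"],s["contact_force"])
gripper_to(.66); s=state(); print(s["grip_width"]*87)
movel([*b,.26],v=.15)
# look point above timer, TCP on the robot side
rot=[np.pi,0,2.7]
move_ptp([.53,-.29,.27],[np.pi,0,np.pi])
T=T_cam("wrist"); np.save("T3.npy",T); cv2.imwrite("pics/w3.png",camera("wrist")); print(state()["time_s"])
for y in np.arange(-3.2,3.2,.2):
    q=inverse_kinematics([.605,-.31,.1],[np.pi,0,y]); q2=inverse_kinematics([.605,-.31,.25],[np.pi,0,y])
    if q is not None and q2 is not None: print(round(y,2),q)
```

```text
touch True
[0.466  0.0555 0.1079] [-0.1177  0.2576  4.9084]
57.38837659149337
14.4917
-3.2 [ 0.1283  0.7074  0.4209  1.6927 -0.3711  0.8215  2.2277]
-3.0 [ 0.1515  0.7011  0.3853  1.6912 -0.3393  0.8159  2.4017]
-2.8 [ 0.1756  0.6953  0.3486  1.6896 -0.3067  0.8109  2.5749]
-2.6 [ 0.3143  0.6747  0.1423  1.6803 -0.1243  0.7954  2.6253]
-2.4 [ 0.5744  0.686  -0.2392  1.6625  0.2071  0.818   2.5575]
-2.2 [ 0.7006  0.7155 -0.4296  1.6539  0.3709  0.8539  2.6299]
-2.0 [ 0.9303  0.8296 -0.8092  1.6391  0.6961  0.9837  2.593 ]
-1.8 [ 1.1026  1.0344 -1.1877  1.629   1.0183  1.2127  2.595 ]
-1.6 [-0.2413  0.9844  1.1022  1.7145 -0.9843  1.1023 -1.9853]
-1.4 [-0.2413  0.9844  1.1022  1.7145 -0.9843  1.1023 -1.7853]
-1.2 [-0.2413  0.9844  1.1022  1.7145 -0.9843  1.1023 -1.5853]
-1.0 [-0.2413  0.9844  1.1022  1.7145 -0.9843  1.1023 -1.3853]
-0.8 [-0.2413  0.9844  1.1022  1.7145 -0.9843  1.1023 -1.1853]
-0.6 [-0.2413  0.9844  1.1022  1.7145 -0.9843  1.1023 -0.9853]
-0.4 [-0.2413  0.9844  1.1022  1.7145 -0.9843  1.1023 -0.7853]
-0.2 [-0.2413  0.9844  1.1022  1.7145 -0.9843  1.1023 -0.5853]
0.0 [-
[... 285 characters left out ...]
2  0.9734  0.2803]
1.0 [-0.1252  0.8406  0.8467  1.7082 -0.755   0.9517  0.45  ]
1.2 [-0.1025  0.8217  0.8039  1.7069 -0.7163  0.9325  0.6204]
1.4 [-0.0789  0.8041  0.761   1.7055 -0.6775  0.9147  0.7903]
1.6 [-0.0535  0.7872  0.7162  1.704  -0.6369  0.8978  0.9586]
1.8 [-0.0264  0.7709  0.6694  1.7024 -0.5946  0.8817  1.1252]
2.0 [ 0.0027  0.7556  0.6207  1.7006 -0.5506  0.8667  1.2901]
2.2 [ 0.0308  0.7424  0.5746  1.6989 -0.5091  0.854   1.4567]
2.4 [ 0.052   0.7334  0.5405  1.6976 -0.4783  0.8455  1.6318]
2.6 [ 0.0738  0.7251  0.5059  1.6962 -0.4472  0.8377  1.8066]
2.8 [ 0.096   0.7173  0.4709  1.6948 -0.4159  0.8305  1.9811]
3.0 [ 0.1187  0.7102  0.4357  1.6933 -0.3843  0.824   2.1553]
```

View pics/w3.png

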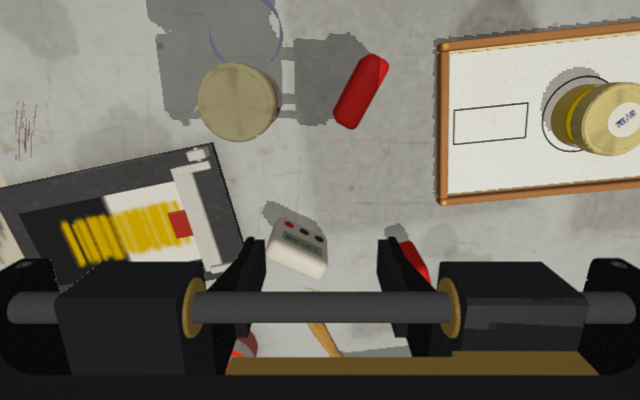

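The wrist view shows the white timer at about (298,248), its button face towards the robot, with a red look-alike beside it at (412,262). I'll crop in to fit the timer's top face.

Run:
```python
import cv2
im=cv2.imread("pics/w3.png"); cv2.imwrite("pics/w3c.png",cv2.resize(im[200:300,240:360],None,fx=6,fy=6,interpolation=2))
```

```text
(no output)
```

View pics/w3c.png

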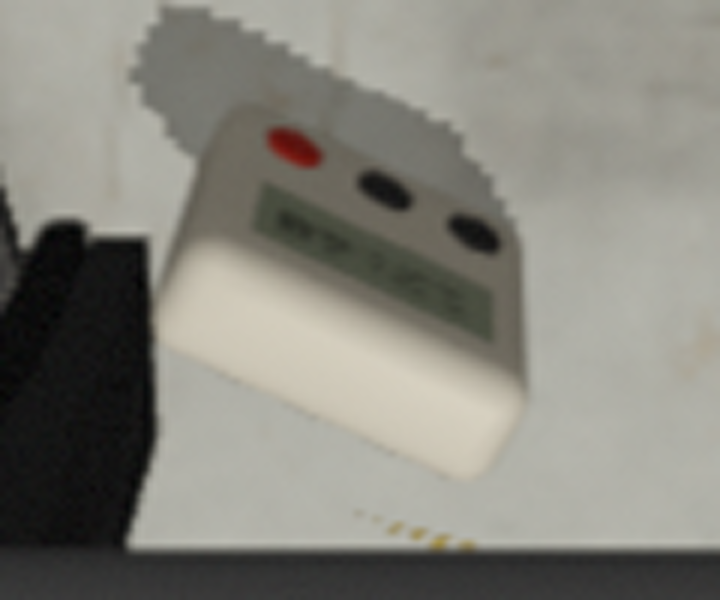

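Run:
```python
from h import *
np.set_printoptions(precision=4,suppress=True)
T=np.load("T3.npy")
c=px2w("wrist",np.array([[205,240],[525,395],[475,480],[158,325]])/6+[240,200],.065,T)[:,:2]
print(c,"sides",np.linalg.norm(c[1]-c[0]),np.linalg.norm(c[2]-c[1])); m=c.mean(0)
d=(c[1]-c[0])+(c[2]-c[3]); th=np.arctan2(-d[0],d[1]); print("timer",m,"yaw",th)
assert np.linalg.norm(m-[.605,-.31])<.01 and -.65<th<-.3
psi=th+np.pi/2
move_ptp([*m,.24],[np.pi,0,psi]); gripper_to(1.0)
print("hit",movel([*m,.095],v=.12,stop_force=15))
gripper_to(.1); s=state(); print(s["grip_width"]*87,s["gripper_force"],s["position"])
movel([*m,.24],v=.12); s=state(); print(s["time_s"],s["grip_width"]*87,s["gripper_force"],psi)
cv2.imwrite("pics/s4.png",camera("scene"))
```

```text
[[ 0.5837 -0.3314]
 [ 0.6107 -0.2816]
 [ 0.626  -0.2896]
 [ 0.5983 -0.3394]] sides 0.05661975950130999 0.017314542630691356
timer [ 0.6047 -0.3105] yaw -0.5024429317163267
hit False
21.85442176662082 29.999557198025286 [ 0.6049 -0.3107  0.0951]
20.6667 21.918646555404266 29.99941763933748 1.06835339507857
```

View pics/s4.png

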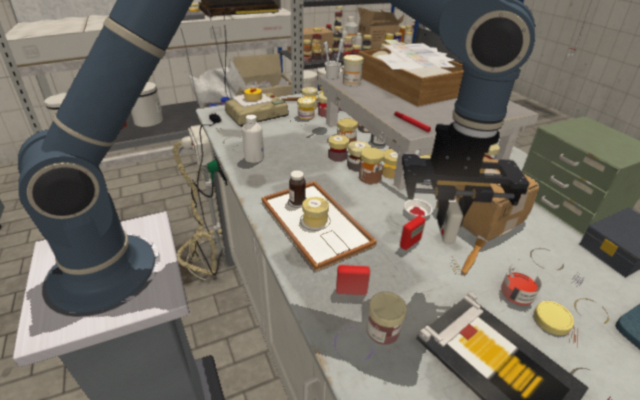

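The scene view shows the bottle standing on the tray beside the jar and the timer held in the gripper; the 21.9 mm grip width matches its thickness. Next I'll place the timer.

Run:
```python
from h import *
np.set_printoptions(precision=4,suppress=True)
t=[.484,-.119]; rot=[np.pi,0,.1045+np.pi/2]
move_ptp([*t,.24],rot)
movel([*t,.112],v=.12); pause(.2)
print("touch",movel([*t,.098],v=.02,stop_force=4)); s=state(); print(s["position"],s["contact_force"])
gripper_to(.7)
movel([*t,.24],v=.12)
move_ptp([.42,-.03,.36],[np.pi,0,np.pi])
T=T_cam("wrist"); np.save("T5.npy",T); im=camera("wrist"); cv2.imwrite("pics/w5.png",im); print(state()["time_s"])
```

```text
touch True
[ 0.484  -0.1189  0.1019] [-0.8501  0.3244  3.481 ]
26.6667
```

View pics/w5.png

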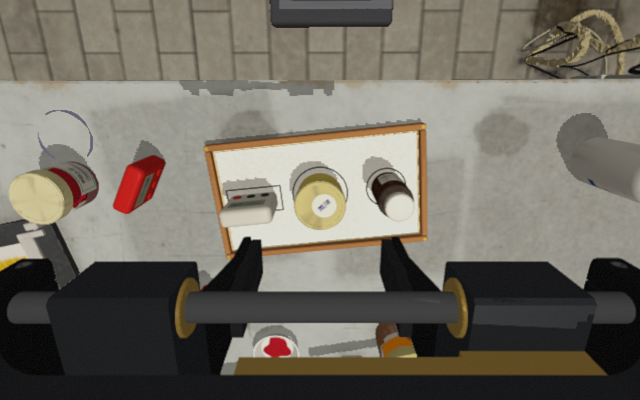

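The wrist view shows all three standing: the bottle's cap at (399,206), the timer's top centre at about (246,214), and the jar unmoved. I'll check these numerically and hand in.

Run:
```python
from h import *
T=np.load("T5.npy")
b=px2w("wrist",[[399,206]],.092,T)[0,:2]; t=px2w("wrist",[[246,214]],.073,T)[0,:2]
eb=np.linalg.norm(b-[.4652,.0563]); et=np.linalg.norm(t-[.4836,-.1188]); print(b,eb,t,et)
if eb<.009 and et<.009: print(sign_off())
```

```text
[0.46205248 0.05521822] 0.0033282322103053764 [ 0.47807746 -0.11683942] 0.005860235904853052
the job is handed in; nothing more can be done
None
```

The job is handed in: the bottle stands about 3 mm from the centre of its circle and the timer about 6 mm from the centre of its rectangle. Both were set down gently, the jar had not visibly moved, and the run took about 27 s.

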